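# Fit the shaker's transport lock plate onto its T-head stud

## Robot

A 6-joint arm with a two-finger parallel gripper is mounted at the origin on a cart in front of the work surface, level with it; the furniture and walls round the work are solid. World frame = base frame: x ahead of the robot, y to its left, z up, the work surface at z = 0. Lengths are in mm, angles in rad, forces in N, time in s.
With the tool pointing down it reaches from about 350 to 775 mm from the base axis. Payload 7.3 kg.
Tool frame: the origin (TCP) lies on the centre line of the jaws, within the pads' length; the fingertips stand finger_overhang ahead of it and the grasp point (between the pads) lies 8 mm behind it (finger_overhang is the distance from the TCP to the fingertips, in mm); z points along the fingers, y is the line along which they close (so a half turn about z gives the same grasp; the last joint's range is limited). The gripper opens to 92 mm and grips with 3 to 60 N. Pads are 19 mm wide; open, the fingers measure 130 mm over their backs; the gripper's body (75 mm by 190 mm) begins 47 mm behind the grasp point.
Start: joints at [1.192, 0.342, 1.524, -0, 1.275, -0.146], TCP at [121.102, 510.86, 237.741] pointing down, gripper open.
Joint ranges: [-2.53, 2.53], [-0.77, 2.02], [0.04, 2.7], [-1, 4.14], [0.28, 2.66], [-3.11, 3.11]. Speed limits (rad/s): [2.57, 2.57, 3.14, 3.14, 3.14, 3.14].

## Interface

Orientations are given as [roll, pitch, yaw] about the fixed x, y, z axes, in that order (R = Rz(yaw) Ry(pitch) Rx(roll)).
In Python, from plant import get_obs, capture, close_job, finger_overhang gives the robot as it stands.
- The arm moves only by the shell command python3 -m inch 'ROWS'. ROWS is JSON, one flat list of numbers, 7 for each row, row after row: the turn, a rotation vector about the tool's x, y, z scaled (see below), then the shift along the tool's x, y, z scaled (see below), then the closure, from -1 (fully open) to 1 (shut). In form: [ax, ay, az, tx, ty, tz, gripper, ax, ay, az, tx, ty, tz, gripper, ...]. A call has 1 to 10 rows; each row shifts and turns the commanded pose from where the row before left it, along the tool's axes as they then stand; what a row does not reach is not made up. The controller multiplies each number of a shift by 0.8 m and each number of a turn by 1.5 rad. A row lasts 1/12 s, in which the tool goes at most 41.7 mm and 7.16 degrees, less where a joint would pass 70% of its speed; a pose out of reach is approached as far as the arm can. A call with a number of a shift or a turn outside -1 to 1 is refused whole. A call with a gripper value outside its range is refused whole. The fingers move at their own pace and stop on an object; the grip force is fixed at half the most. Time passes only in rows, so rows that do not move let the fingers close. It gives the time, the measured TCP pose, the force, the opening and the grip force at its end, in the units of the state.
- get_obs(): the state, without advancing time (a new reading comes with each control period).
- capture(name): name is "scene" or "side" or "wrist"; returns a dict with "image" (384x512x3 uint8, red, green, blue), "mtx" (3x3 intrinsics, pixels), "pose" (4x4, takes a point from camera to world coordinates). Camera axes: x right, y up, looking along -z (the intrinsics and any distortion apply to the point x, -y, -z); pixel columns grow to the right and rows downward; lengths in mm; the calibration is good to about 2 mm. A picture is of the moment at which its call begins. There is no depth.
- close_job(): hands the job in; it is judged then, once.
The state is a dict: "time": time; "joint_positions": joint angles; "dq": joint speeds; "tau": joint torques, N m; "tool_pos": TCP position; "tcp_rot": TCP orientation; "contact_force": force on the tool from outside, world axes, zero at the start; "moment": the same for the moment, N m; "grip_width": finger opening in mm; "finger_force": force on a finger pad.
Only numpy, scipy, OpenCV 4.12 (cv2) and the standard library are available. Lean on these libraries where they do the work, as an engineer would, in place of code of your own. Each camera call takes 0.05 s, during which the arm holds its last target. There are 200 camera calls.

## Task

Get the bench shaker ready to be carried: pick up the loose steel lock plate by its upright grip, tilt it so that its oblong eye passes over the wide T-shaped head of the stud on the shaker's deck, level it, and slide it until it drops flat between the two low lips of the deck, both ends of the eye caught under the head and the grip at the end of the seat that is farther from the stud. Work by feel and do not force it: the stud and deck take no more than 15 newtons from the plate. Leave the beaker, the flask and the petri dish where they are, and let go of the plate.

Things in the scene. Friction and masses are not known exactly. Their poses are not given: they have to be found in the camera images.
- plate_grip (a point): Centre of the upright grip of the loose dark steel lock plate: grasp here. The grip is a block 24 mm long (x), 10 mm thick (y), 36 mm high, standing on the plate's top face, 79 mm on the -x side of the eye's centre. This point is 27 mm above the plate's underside, 13 mm below the grip's top. Axes of the plate: x from the grip toward the eye, y across, z up out of the plate.
- plate_eye (a point): Centre of the plate's oblong eye, at the level of the plate's underside; axes as plate_grip. The plate (0.1 to 0.21 kg) is 4 mm thick, 42 mm wide, 125 mm long: x = -91 mm (grip end) to +34 mm (toe end). The eye is a through hole 52 mm long (x = -26 to +26) and 24 mm wide, corners cut by 4 mm; the toe bar beyond it is 8 mm wide.
- lock_seat (a point): Seat on the deck, 55 mm above the bench; the deck's rubber mounts yield 1 mm per 10 N along x, per 4 N along z. Point on the deck surface at the stud's nominal place; z up, x along the seat toward its toe end. Two steel lips 3 mm high, 4 mm thick, cross it, inner faces at x = -93 and x = +36 mm: the plate drops between them, grip at the -x end, with 2 mm play each end.
- stud_place (a point): Nominal place of the T-head stud, at the head's underside, 14 mm above lock_seat; same axes. Neck: round, 12 mm diameter. Head: flat bar 84 mm long (x), 16 mm wide (y), 5 mm thick, centred on the neck. The stud is clamped in a slot anywhere within 13 mm of here along x; where is not reported: feel for the neck with the end of the eye.
- shaker: Fixed bench shaker, white housing 190 x 124 mm; origin under lock_seat at bench level, same axes. The eye passes the head only tilted, about 20 degrees: toe under the head at one end, eye pulled along until its end meets the neck, other end then lowered past the head. The plate then lies on a lip and is slid back, up to 33 mm, until it drops.
- beaker: Clear beaker, 75 mm across, 95 mm high, standing on the bench; origin at its underside. Not to be moved.
- flask: Conical flask, 84 mm across, 153 mm high, standing on the bench; origin at its underside. Not to be moved.
- petri: Petri dish, 95 mm across, 15 mm high, lying on the bench; origin at its underside. Not to be moved.
- lock_plate: The loose lock plate; origin and axes as plate_eye.

How it is judged (in metres and radians):
On the way:
1. the plate, tilted, has its eye passing over the stud head (horizontal distance between plate_eye and lock_seat below 0.03 m and z of plate_eye in the frame of lock_seat below 0.022 m and angle between plate_eye's own z axis and vertical above 0.15 rad), for 0.05 s.
At the end, for the whole second after the job is handed in: The plate lies flat on the deck (within 1.5 degrees and 1.5 mm) between the two lips, its eye round the stud and under its head, within 2.8 mm along and 5 mm across the seat and within 7 degrees of square, at rest and let go (x of plate_eye in the frame of lock_seat between -0.0028 and 0.0028 m and y of plate_eye in the frame of lock_seat between -0.005 and 0.005 m and z of plate_eye in the frame of lock_seat below 0.0015 m and angle between plate_eye's own z axis and vertical below 0.026 rad and angle between the x axis of plate_eye and the x axis of lock_seat, either way round below 0.12 rad and x of plate_grip in the frame of lock_seat below -0.03 m and linear speed of lock_plate below 0.01 m/s); the robot touches nothing.
It fails at once if the plate is forced against the shaker or its stud (over 15 N) (contact force between lock_plate and shaker above 15 N).
It fails at once if the robot presses on the shaker (over 25 N) (contact force between any of the arm, the fingers and shaker above 25 N).
It fails at once if the beaker is disturbed (distance of beaker from where it was at the start of the episode above 0.03 m).
It fails at once if the flask is disturbed (distance of flask from where it was at the start of the episode above 0.03 m).
It fails at once if the petri is disturbed (distance of petri from where it was at the start of the episode above 0.03 m).
It also fails if it takes over 54 s, if anything falls off the work surface, if the arm or the gripper's body presses on something with over 40 N, if the wrist force passes 120 N, or if a joint passes its speed limit or range.

## Working session

There is one attempt and no reset: what is moved stays moved. The work goes in short steps, Python scripts to look and compute and a shell command to move; the robot and the scene stay as the last step left them, time stands still between calls to the robot, and variables do not carry over. Pictures are saved under pics/ and viewed, at most 10 in all, crops included, and the job is handed in when it is done.

```bash
mkdir -p pics; ls
python3 - <<'E'
from plant import get_obs, capture, finger_overhang
import cv2,numpy as np
print(finger_overhang() if callable(finger_overhang) else finger_overhang)
o=get_obs();print(o)
for n in("scene","side","wrist"):
    c=capture(n);cv2.imwrite(f"pics/{n}0.png",c["image"][:,:,::-1]);print(n,c["mtx"].round(1).tolist(),c["pose"].round(3).tolist(),[k for k in c])
    np.savez(f"pics/{n}0.npz",**{k:c[k] for k in("mtx","pose")})
a=cv2.imread("pics/scene0.png");b=cv2.imread("pics/side0.png")
E
```

```text
pics
11.0
{'time': 0.0, 'joint_positions': array([ 1.19200193e+00,  3.42752358e-01,  1.52501892e+00, -2.05783416e-05,
        1.27538220e+00, -1.45995586e-01]), 'dq': array([ 0.00092315, -0.00031467,  0.00166466, -0.00162754,  0.00256697,
       -0.00020004]), 'tau': array([ 2.37652013e-03, -4.31236947e+01, -2.44220996e+01,  7.18819303e-02,
        5.60354919e-02, -1.42009303e-04]), 'tool_pos': array([120.95575841, 510.47861815, 237.02889777]), 'tcp_rot': array([-3.14004556e+00, -2.07597679e-04,  2.90879969e+00]), 'contact_force': array([-0.52682988, -0.76615446, -0.04581272]), 'moment': array([ 0.05872002,  0.03572398, -0.01106887]), 'finger_force': 0.0, 'grip_width': 91.56167275834498}
scene [[414.5, 0.0, 259.8], [0.0, 414.5, 181.8], [0.0, 0.0, 1.0]] [[0.484, 0.668, -0.566, -80.795], [-0.875, 0.366, -0.317, -338.265], [-0.004, 0.649, 0.761, 854.276], [0.0, 0.0, 0.0, 1.0]] ['image', 'mtx', 'pose']
side [[374.2, 0.0, 253.1], [0.0, 374.2, 187.7], [0.0, 0.0, 1.0]] [[-0.946, 0.121, -0.299, 276.939], [-0.323, -0.357, 0.876, 728.141], [-0.001, 0.926, 0.377, 405.536], [0.0, 0.0, 0.0, 1.0]] ['image', 'mtx', 'pose']
wrist [[304.8, 0.0, 260.3], [0.0, 304.8, 190.0], [0.0, 0.0, 1.0]] [[0.232, -0.933, -0.277, 45.396], [0.973, 0.221, 0.068, 529.188], [-0.002, -0.285, 0.959, 384.012], [0.0, 0.0, 0.0, 1.0]] ['image', 'mtx', 'pose']
```

View pics/scene0.png

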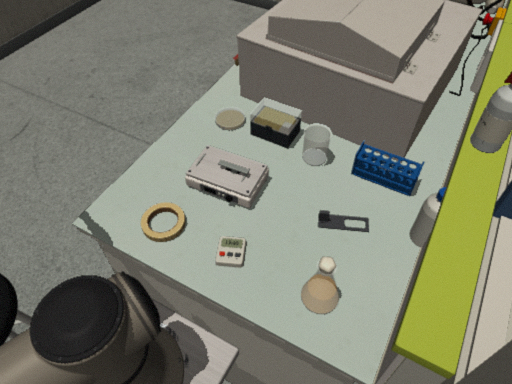

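View pics/side0.png

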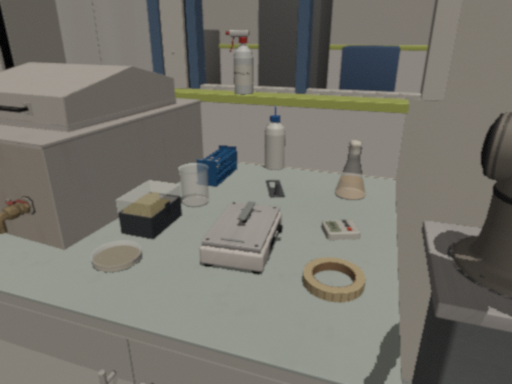

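The scene view shows the shaker at about (228,175) and the plate with its grip at (324,217) and eye at (355,224). In the side view the shaker is at (245,232) and the plate at (275,187). I'll enlarge these areas next.

Run:
```python
import cv2,numpy as np
s=cv2.imread("pics/scene0.png");d=cv2.imread("pics/side0.png")
def crop(im,x,y,w,h,W,H):return cv2.resize(im[y:y+h,x:x+w],(W,H),interpolation=cv2.INTER_CUBIC)
# A: scene shaker x4.. , B plate x5, C side shaker, D side plate
A=crop(s,180,140,100,75,400,300);B=crop(s,305,200,80,60,400,300)
C=crop(d,195,190,100,75,400,300);D=crop(d,245,160,80,60,400,300)
cv2.imwrite("pics/m1.png",np.vstack([np.hstack([A,B]),np.hstack([C,D])]))
```

```text
(no output)
```

View pics/m1.png

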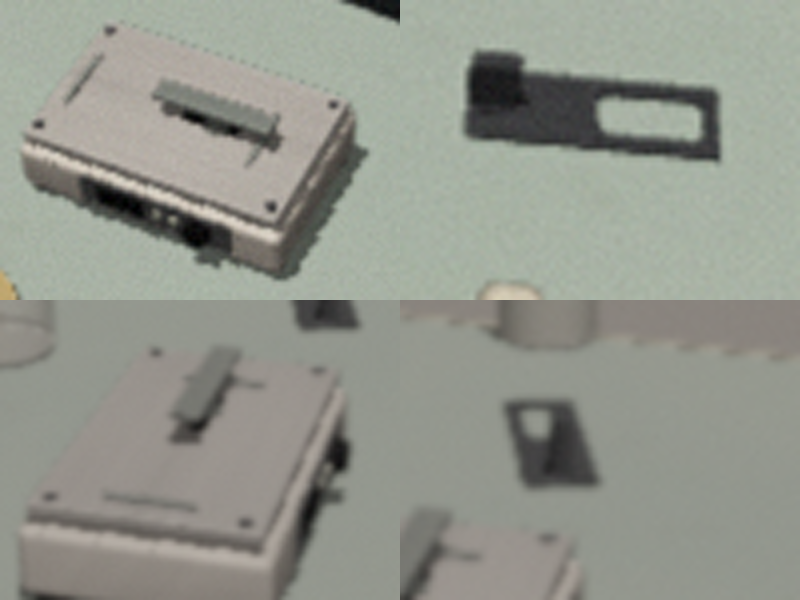

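Top-left crop (scene): the grip-end lip runs (68,103)-(102,57), the toe lip is at (250,165), and the head's top centre is at (217,105), so seat +x points to image right. The plate in the top-right crop has its grip at (495,80) and eye centre at (652,120). I'll fit poses to these points.

```bash
cat > h.py <<'E'
import numpy as np,cv2
from scipy.optimize import least_squares
from scipy.spatial.transform import Rotation as R
def proj(c,P):
    P=np.atleast_2d(P);T=np.asarray(c["pose"]);q=(P-T[:3,3])@T[:3,:3]
    uv=np.c_[q[:,0]/-q[:,2],-q[:,1]/-q[:,2]]
    K=c["mtx"];return uv*[K[0,0],K[1,1]]+[K[0,2],K[1,2]]
def pl(p,L):
    L=np.atleast_2d(np.array(L,float));c,s=np.cos(p[2]),np.sin(p[2])
    return np.c_[p[0]+c*L[:,0]-s*L[:,1],p[1]+s*L[:,0]+c*L[:,1],L[:,2]]
def ray(c,uv,z):
    K=c["mtx"];T=np.asarray(c["pose"]);d=T[:3,:3]@np.array([(uv[0]-K[0,2])/K[0,0],-(uv[1]-K[1,2])/K[1,1],-1])
    return T[:3,3]+d*(z-T[2,3])/d[2]
E
python3 - <<'E'
from h import *
S=np.load("pics/scene0.npz");D=np.load("pics/side0.npz")
A=lambda x,y:np.array([180+x/4,140+y/4]);C=lambda x,y:np.array([195+x/4,190+(y-300)/4])
B=lambda x,y:np.array([305+(x-400)/5,200+y/5])
for n,c,uv,z in(("lip-s",S,A(85,80),58),("lip+s",S,A(264,148),58),("head s",S,A(217,104),74),("lip- d",D,C(151,502),58),("head d",D,C(206,382),74),("lip+ d end",D,C(265,384),58),("eye s",S,B(652,120),2),("beaker",S,(316,160),0),("flask",S,(320,300),0),("petri",S,(230,120),10)):
    print(n,ray(c,uv,z).round(1))
def f(p):
    x=p[:3];L=p[3]/2;s=p[4];r=[]
    r.append(proj(S,pl(x,[[-95,L,58],[-95,-L,58],[38,-L,58]]))-[A(102,57),A(68,103),A(250,166)])
    r.append(proj(D,pl(x,[[-95,L,58],[-95,-L,58],[38,-L,58]]))-[C(105,497),C(197,508),C(265,384)])
    r.append(proj(S,pl(x,[[s,0,74]]))-[A(217,104)]);r.append(proj(D,pl(x,[[s,0,74]]))-[C(206,382)])
    return np.concatenate([a.ravel() for a in r])
g=ray(S,A(190,110),60)
r=least_squares(f,[g[0],g[1],-.6,50,0],x_scale=[10,10,.1,10,10]);print("seat",r.x.round(3),r.fun.round(2))
def g2(p):
    return (proj(S,pl(p,[[34,21,4],[34,-21,0],[-91,-21,0],[-91,5,40],[-67,5,40]]))-[B(718,89),B(718,161),B(465,138),B(477,51),B(523,57)]).ravel()
e=ray(S,B(652,120),2);r=least_squares(g2,[e[0],e[1],-.6]);print("plate",r.x.round(3),r.fun.round(2),"grip",pl(r.x,[[-79,0,27]]))
E
```

```text
lip-s [503.3 165.4  58. ]
lip+s [508.5  31.6  58. ]
head s [514.6  69.3  74. ]
lip- d [505.  175.3  58. ]
head d [512.6  79.6  74. ]
lip+ d end [493.4  40.4  58. ]
eye s [ 546.6 -258.5    2. ]
beaker [702.  -83.3   0. ]
flask [ 321.6 -261.4    0. ]
petri [721.1 213.6  10. ]
seat [513.944  75.276  -1.491  45.226   3.181] [-0.84 -1.16 -0.8  -1.37 -0.65 -1.39  0.23 -1.76  0.74 -1.47  0.21 -1.
 -1.01 -0.3   0.5  -1.59]
plate [ 546.555 -257.387   -1.175] [-0.1  -0.13  0.62  0.37 -0.06  0.48 -0.59 -0.21  0.12 -0.58] grip [[ 516.06591218 -184.50727956   27.        ]]
```

```bash
python3 -m inch '[0,0,0,-0.0426,-0.0178,0,-1, 0,0,0,-0.0426,-0.0178,0,-1, 0,0,0,-0.0426,-0.0178,0,-1, 0,0,0,-0.0426,-0.0178,0,-1, 0,0,0,-0.0426,-0.0178,0,-1, 0,0,0,-0.0426,-0.0178,0,-1]'
python3 -m inch '[0,0,0,-0.0426,-0.0178,0,-1, 0,0,0,-0.0426,-0.0178,0,-1, 0,0,0,-0.0426,-0.0178,0,-1, 0,0,0,-0.0426,-0.0178,0,-1, 0,0,0,-0.0426,-0.0178,0,-1, 0,0,0,-0.0426,-0.0178,0,-1]'
python3 -m inch '[0,0,0,-0.0141,-0.0431,0,-1, 0,0,0,-0.0141,-0.0431,0,-1, 0,0,0,-0.0141,-0.0431,0,-1, 0,0,0,-0.0141,-0.0431,0,-1, 0,0,0,-0.0141,-0.0431,0,-1, 0,0,0,-0.0141,-0.0431,0,-1]'
python3 -m inch '[0,0,0,-0.0141,-0.0431,0,-1, 0,0,0,-0.0141,-0.0431,0,-1, 0,0,0,-0.0141,-0.0431,0,-1, 0,0,0,-0.0141,-0.0431,0,-1, 0,0,0,-0.0141,-0.0431,0,-1, 0,0,0,-0.0141,-0.0431,0,-1]'
python3 -m inch '[0,0,0.0785,0,0,0.02,-1, 0,0,0.0785,0,0,0.02,-1, 0,0,0.0785,0,0,0.02,-1, 0,0,0.0785,0,0,0.02,-1, 0,0,0.0785,0,0,0.02,-1, 0,0,0.0785,0,0,0.02,-1, 0,0,0.0785,0,0,0.02,-1, 0,0,0.0785,0,0,0.02,-1, 0,0,0,0,0,0,-1, 0,0,0,0,0,0,-1]'
python3 - <<'E'
from plant import capture
import cv2,numpy as np
c=capture("wrist");im=c["image"][:,:,::-1];cv2.imwrite("pics/w1.png",im);np.savez("pics/w1.npz",mtx=c["mtx"],pose=c["pose"])
E
```

```text
time: 0.65
tool_pos: [301.4, 379.2, 237.6]
tcp_rot: [-3.141, -0.0, 2.909]
contact_force: [0.1, 0.8, -0.3]
grip_width: 92.0
finger_force: 0.0
time: 1.15
tool_pos: [480.8, 248.8, 237.6]
tcp_rot: [-3.142, -0.0, 2.909]
contact_force: [0.7, 1.7, 0.0]
grip_width: 91.8
finger_force: 0.0
time: 1.65
tool_pos: [497.4, 31.6, 237.5]
tcp_rot: [3.142, -0.0, 2.909]
contact_force: [0.8, 0.5, 0.5]
grip_width: 91.5
finger_force: 0.0
time: 2.15
tool_pos: [515.6, -185.4, 237.5]
tcp_rot: [3.141, -0.0, 2.909]
contact_force: [1.1, 0.4, 0.3]
grip_width: 91.9
finger_force: 0.0
time: 2.98
tool_pos: [515.4, -183.3, 109.1]
tcp_rot: [-3.14, -0.002, 1.97]
contact_force: [0.5, 0.4, 0.7]
grip_width: 91.4
finger_force: 0.0
```

View pics/w1.png

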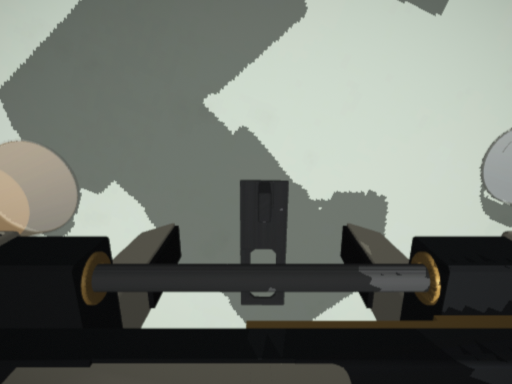

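The wrist picture shows the plate nearly squared with the jaws. Its grip-end corners are (241,180) and (288,181), its toe corners (241,304) and (284,304), and the grip is at about (265,200).

Run:
```python
from h import *
from plant import get_obs
W=np.load("pics/w1.npz")
L=[[-91,-21,4],[-91,21,4],[34,-21,4],[34,21,4],[0,-12,4],[0,12,4]]
uv=[(240.5,180),(288.5,181),(240.5,304.5),(284.5,304.5),(250,258),(277,258)]
w=np.array([1,1,1,1,0,0])[:,None]
f=lambda p:((proj(W,pl(p,L))-uv)*w).ravel()
r=least_squares(f,[546,-257,-1.175]);print(r.x.round(3),r.fun.round(1));p=r.x
print("predicted grip top px",proj(W,pl(p,[[-91,-5,40],[-91,5,40],[-67,-5,40],[-67,5,40]])).round(0).tolist())
g=pl(p,[[-79,0,27]])[0];o=get_obs();print(g,o["tool_pos"],o["tcp_rot"])
T=R.from_euler("xyz",o["tcp_rot"]).as_matrix()
d=g-o["tool_pos"];d[2]=27-8-o["tool_pos"][2];print("tool shift mm",T.T@d,"scaled",T.T@d/800,"dyaw about toolz scaled",-(p[2]+np.pi-o["tcp_rot"][2])/1.5)
```

```text
[ 547.893 -255.69    -1.184] [-0.6 -0.   0.6 -0.5  0.4  0.1 -0.4  0.6  0.   0.  -0.   0. ]
predicted grip top px [[258.0, 192.0], [272.0, 193.0], [258.0, 223.0], [271.0, 223.0]]
[ 518.09408222 -182.52583842   27.        ] [ 515.98766565 -183.6549437   110.01328636] [-3.14154412e+00 -1.54929603e-04  1.97053559e+00]
tool shift mm [ 0.20621743  2.38419268 91.01320378] scaled [0.00025777 0.00298024 0.1137665 ] dyaw about toolz scaled 0.008643152761858452
```

```bash
python3 -m inch '[0,0,0.0086,0.0003,0.003,0.019,-1, 0,0,0,0,0,0.019,-1, 0,0,0,0,0,0.019,-1, 0,0,0,0,0,0.019,-1, 0,0,0,0,0,0.019,-1, 0,0,0,0,0,0.019,-1, 0,0,0,0,0,0,-1]'
python3 -m inch '[0,0,0,0,0,0,1, 0,0,0,0,0,0,1, 0,0,0,0,0,0,1, 0,0,0,0,0,0,1, 0,0,0,0,0,0,1, 0,0,0,0,0,0,1, 0,0,0,0,0,0,1, 0,0,0,0,0,0,1]'
```

```text
time: 3.62
tool_pos: [517.3, -182.0, 17.2]
tcp_rot: [-3.14, -0.002, 1.957]
contact_force: [0.1, 0.2, -0.7]
grip_width: 92.0
finger_force: 0.0
time: 4.28
tool_pos: [518.0, -182.4, 18.6]
tcp_rot: [3.141, 0.0, 1.954]
contact_force: [0.5, 0.0, 0.2]
grip_width: 43.0
finger_force: 0.0
```

```bash
python3 -m inch '[0,0,0,0,0,0,1, 0,0,0,0,0,0,1, 0,0,0,0,0,0,1, 0,0,0,0,0,0,1, 0,0,0,0,0,0,1, 0,0,0,0,0,0,1, 0,0,0,0,0,0,1, 0,0,0,0,0,0,1]'
python3 -m inch '[0,0,0,0,0,-0.01,1, 0,0,0,0,0,-0.02,1, 0,0,0,0,0,-0.024,1, 0,0,0,0,0,-0.024,1, 0,0,0,0,0,-0.024,1, 0,0,0,0,0,-0.024,1, 0,0,0,0,0,-0.024,1, 0,0,0,0,0,-0.024,1, 0,0,0,0,0,-0.015,1, 0,0,0,0,0,0,1]'
python3 - <<'E'
from h import *
from plant import get_obs
o=get_obs();print(o)
p=o["tool_pos"]
# target: hover over seat: tool at seat x=-60, then camera looks at seat
st=np.array([510,72]);y=-1.50
E
```

```text
time: 4.95
tool_pos: [518.0, -182.4, 18.4]
tcp_rot: [3.142, -0.0, 1.954]
contact_force: [0.4, -0.2, -1.1]
grip_width: 9.9
finger_force: 30.0
time: 5.78
tool_pos: [519.2, -183.0, 172.9]
tcp_rot: [3.138, 0.004, 1.954]
contact_force: [-0.3, 0.1, -2.0]
grip_width: 9.7
finger_force: 30.0
{'time': 5.7833, 'joint_positions': array([-4.78140448e-01,  4.44139456e-01,  1.55513248e+00,  1.08748139e-04,
        1.13692811e+00, -8.61441220e-01]), 'dq': array([-0.00077882,  0.0391143 ,  0.04973943, -0.0006583 , -0.05552372,
        0.00127995]), 'tau': array([ 1.55025203e-02, -4.72429132e+01, -2.27902544e+01, -1.36412418e-02,
        6.06878288e-01,  6.13375942e-04]), 'tool_pos': array([ 519.15786333, -182.96884294,  172.89792666]), 'tcp_rot': array([3.13800513, 0.00402737, 1.95404442]), 'contact_force': array([-0.32261379,  0.05723608, -1.98671741]), 'moment': array([-0.04369071,  0.04019933,  0.00279763]), 'finger_force': 29.997786283493042, 'grip_width': 9.744099596466159}
```

Run:
```python
import cv2
s=cv2.imread("pics/scene0.png");cv2.imwrite("pics/m2.png",cv2.resize(s[140:210,184:274],(800,622)[:2],interpolation=cv2.INTER_LANCZOS4)[:600])
```

```text
(no output)
```

View pics/m2.png

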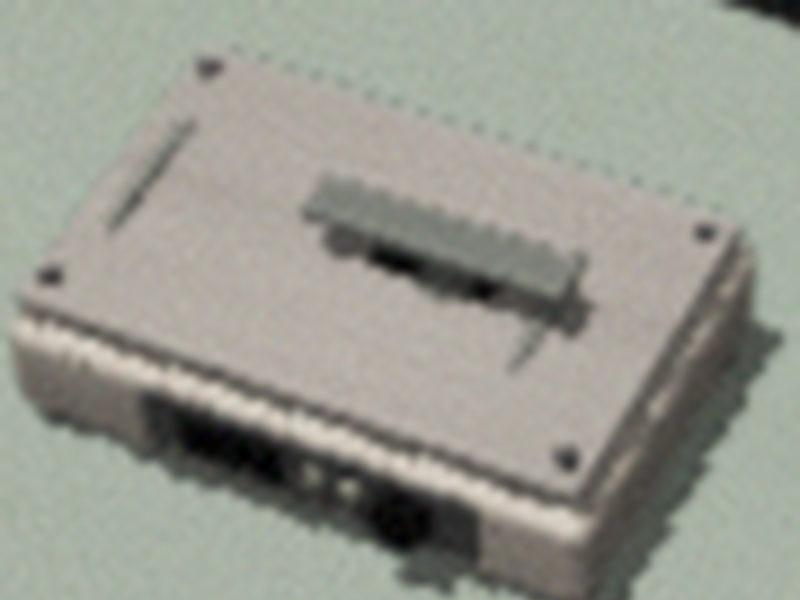

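Enlarged scene (offset 184,140, scale 8.89): deck screws at (208,68), (50,274), (705,232) and (567,457). The grip lip runs (190,125)-(113,225), the toe lip (583,258)-(515,368), and the head top runs from about (315,194) to (574,272).

Run:
```python
from h import *
S=np.load("pics/scene0.npz")
A=lambda x,y:np.array([184+x/8.889,140+y/8.889])-.4
q={k:ray(S,A(*a),z) for k,a,z in[("s1",(208,68),55),("s2",(50,274),55),("s3",(705,232),55),("s4",(567,457),55),("l1",(190,125),58),("l2",(113,225),58),("l3",(583,258),58),("l4",(515,368),58),("hL",(315,192),74),("hR",(574,272),74)]}
for k in q:print(k,q[k].round(1))
c=lambda a,b:(q[a]+q[b])/2
for a,b in((c("s1","s2"),c("s3","s4")),(c("l1","l2"),c("l3","l4")),(q["hL"],q["hR"])):
    d=b-a;print(a.round(1),b.round(1),np.linalg.norm(d).round(1),np.arctan2(d[1],d[0]).round(3))
yaw=-1.497;R2=np.array([np.cos(yaw),np.sin(yaw)])
m=[(c("l1","l2")[:2]+95*R2),(c("l3","l4")[:2]-38*R2),c("hL","hR")[:2]];print(m)
```

```text
s1 [552.8 180.6  55. ]
s2 [459.5 173.7  55. ]
s3 [566.   13.9  55. ]
s4 [472.4   6.7  55. ]
l1 [527.5 169.9  58. ]
l2 [482.4 166.8  58. ]
l3 [537.5  38.9  58. ]
l4 [491.5  34.8  58. ]
hL [510.1 112.5  74. ]
hR [519.1  30.8  74. ]
[506.2 177.1  55. ] [519.2  10.3  55. ] 167.3 -1.493
[504.9 168.3  58. ] [514.5  36.8  58. ] 131.9 -1.498
[510.1 112.5  74. ] [519.1  30.8  74. ] 82.2 -1.461
[array([511.94277295,  73.58618585]), array([511.68786007,  74.71463189]), array([514.60809899,  71.69815682])]
```

```bash
cat >> h.py <<'E'
SEAT=np.array([512.8,74.,55.]);YAW=-1.493
Rs=R.from_euler("z",YAW).as_matrix()
Rtp=np.diag([-1.,1,-1])            # tool axes in plate axes
E_T=np.array([-79.,0,18.5])        # eye in tool frame
def where(o):
    T=R.from_euler("xyz",o["tcp_rot"]).as_matrix();P=T@Rtp
    e=Rs.T@(T@E_T+o["tool_pos"]-SEAT);Q=Rs.T@P
    toe=e+Q@np.array([34,0,0]);inn=e+Q@np.array([26,0,0]);bod=e+Q@np.array([-26,0,0])
    return e,np.degrees(R.from_matrix(Q).as_euler("ZYX"))[:2],inn,bod,toe
def go(o,x,y,z,tilt,yaw=0):
    T=R.from_euler("xyz",o["tcp_rot"]).as_matrix()
    Tg=Rs@R.from_euler("ZY",[yaw,tilt],degrees=True).as_matrix()@Rtp.T
    t=Rs@np.array([x,y,z])+SEAT-Tg@E_T
    return (R.from_matrix(T.T@Tg).as_rotvec()/1.5).round(4),(T.T@(t-o["tool_pos"])/800).round(4),(Tg.T@(t-o["tool_pos"])/800).round(4)
def rep():
    from plant import get_obs
    o=get_obs();e,a,i,b,t=where(o)
    print("t%.2f eye"%o["time"],e.round(1),"yaw/tilt",a.round(2),"inner z%.1f x%.1f body z%.1f x%.1f toe z%.1f"%(i[2],i[0],b[2],b[0],t[2]),"F seat",(Rs.T@o["contact_force"]).round(1),"M",(Rs.T@o["moment"]).round(2))
    return o
E
python3 - <<'E'
from h import *
o=rep();print(go(o,25,0,o["tool_pos"][2]-18.5-55,0))
E
```

```text
t5.78 eye [332.1  10.2  99.7] yaw/tilt [17.5  -0.23] inner z99.8 x356.9 body z99.6 x307.3 toe z99.9 F seat [-0.1 -0.3 -2. ] M [-0.04 -0.04  0.  ]
(array([0.0028, 0.0023, 0.2036]), array([ 0.3653,  0.133 , -0.001 ]), array([0.3884, 0.017 , 0.    ]))
```

```bash
python3 -m inch '[0,0,0,0.0365,0.0133,0,1, 0,0,0,0.0365,0.0133,0,1, 0,0,0,0.0365,0.0133,0,1, 0,0,0,0.0365,0.0133,0,1, 0,0,0,0.0365,0.0133,0,1, 0,0,0,0.0365,0.0133,0,1, 0,0,0,0.0365,0.0133,0,1, 0,0,0,0.0365,0.0133,0,1, 0,0,0,0.0365,0.0133,0,1, 0,0,0,0.0365,0.0133,0,1]'
python3 -m inch '[0,0,0.0509,0,0,0,1, 0,0,0.0509,0,0,0,1, 0,0,0.0509,0,0,0,1, 0,0,0.0509,0,0,0,1, 0,0.0349,0,0,0,0,1, 0,0.0349,0,0,0,0,1, 0,0.0349,0,0,0,0,1, 0,0.0349,0,0,0,0,1, 0,0.0349,0,0,0,0,1, 0,0.0349,0,0,0,0,1]'
python3 -m inch '[0,0,0,0,0,0,1, 0,0,0,0,0,0,1]'
python3 - <<'E'
from h import *
o=rep();print(go(o,25,0,35,18))
from plant import capture
S=capture("scene")["image"][:,:,::-1];D=capture("side")["image"][:,:,::-1]
cr=lambda im,x,y:cv2.resize(im[y:y+120,x:x+100],(400,480),interpolation=cv2.INTER_CUBIC)
cv2.imwrite("pics/m3.png",np.hstack([cr(S,180,100),cr(D,195,130)]))
E
```

```text
time: 6.62
tool_pos: [506.6, 129.6, 168.9]
tcp_rot: [-3.14, -0.001, 1.954]
contact_force: [0.9, 0.4, -1.8]
grip_width: 10.1
finger_force: 30.0
time: 7.45
tool_pos: [507.0, 128.1, 169.1]
tcp_rot: [-3.141, -0.317, 1.648]
contact_force: [0.0, -0.7, -2.4]
grip_width: 9.9
finger_force: 30.0
time: 7.62
tool_pos: [507.1, 127.5, 168.9]
tcp_rot: [-3.14, -0.313, 1.646]
contact_force: [-0.1, -0.0, -2.0]
grip_width: 9.7
finger_force: 30.0
t7.62 eye [15.7 -1.7 72. ] yaw/tilt [-0.13 17.93] inner z64.0 x40.5 body z80.0 x-9.0 toe z61.5 F seat [ 0.  -0.1 -2. ] M [ 0.02 -0.32 -0.06]
(array([-0.0008,  0.0008, -0.0014]), array([-0.0253,  0.002 ,  0.0403]), array([-0.0253,  0.0019,  0.0403]))
```

View pics/m3.png

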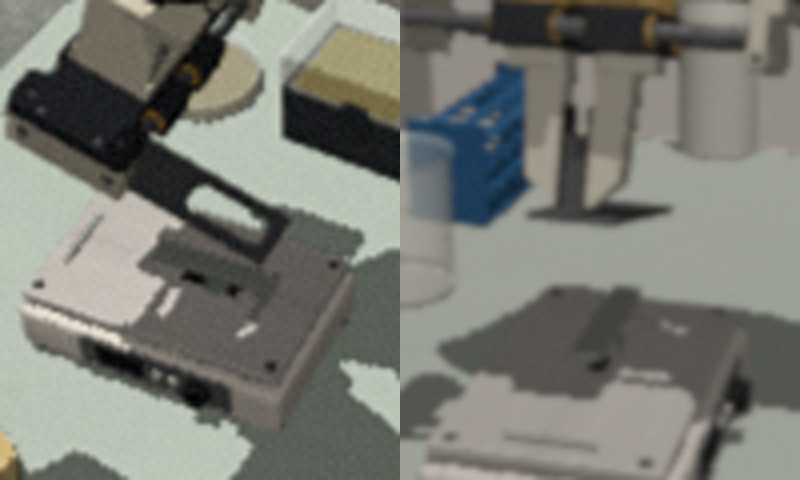

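The plate hangs tilted toe-down over the stud. In the scene crop its toe corners are about (293,212) and (263,263) and its eye centre is (230,213). I'll check these against the predicted pose.

Run:
```python
from h import *
from plant import get_obs
o=get_obs();S=np.load("pics/scene0.npz")
T=R.from_euler("xyz",o["tcp_rot"]).as_matrix();P=T@Rtp;e=T@E_T+o["tool_pos"]
for n,l in(("toe+ top",[34,21,4]),("toe- top",[34,-21,4]),("toe- bot",[34,-21,0]),("eye c top",[0,0,4]),("eye +x+y",[26,9,4]),("eye -x-y",[-26,-9,4])):
    q=proj(S,(P@np.array(l)+e)[None])[0];print(n,((q-[180,100])*4+1.5).round(0))
```

```text
toe+ top [291. 216.]
toe- top [262. 261.]
toe- bot [260. 265.]
eye c top [228. 210.]
eye +x+y [272. 222.]
eye -x-y [185. 199.]
```

```bash
python3 -m inch '[-0.0008,0.0008,-0.0014,-0.0084,0.0007,0,1, 0,0,0,-0.0084,0.0007,0.01,1, 0,0,0,-0.0084,0.0006,0.01,1, 0,0,0,0,0,0.01,1, 0,0,0,0,0,0.01,1, 0,0,0,0,0,0,1, 0,0,0,0,0,0,1]'
python3 - <<'E'
from h import *
o=rep();print(go(o,25,0,15.8,18))
E
```

```text
time: 8.3
tool_pos: [509.5, 119.4, 132.3]
tcp_rot: [3.141, -0.316, 1.651]
contact_force: [0.2, -0.4, -2.0]
grip_width: 10.0
finger_force: 30.0
t8.30 eye [23.8  0.3 35.2] yaw/tilt [ 0.11 18.09] inner z27.1 x48.5 body z43.3 x-0.9 toe z24.7 F seat [ 0.4  0.1 -2. ] M [-0.05 -0.35 -0.02]
(array([-0.0003, -0.001 ,  0.0013]), array([-0.0089, -0.0003,  0.0228]), array([-0.0089, -0.0002,  0.0228]))
```

```bash
python3 -m inch '[0,0,0,-0.0015,0,0.0038,1, 0,0,0,-0.0015,0,0.0038,1, 0,0,0,-0.0015,0,0.0038,1, 0,0,0,0,0,0,1]'
python3 -m inch '[0,0,0,-0.0015,0,0.0038,1, 0,0,0,-0.0015,0,0.0038,1, 0,0,0,0,0,0,1]'
python3 -m inch '[0,0,0,-0.0015,0,0.0038,1, 0,0,0,0,0,0,1, 0,0,0,0,0,0,1]'
python3 - <<'E'
from h import *
o=rep();print(go(o,0,0,15.8,18))
from plant import capture
S=capture("scene")["image"][:,:,::-1];D=capture("side")["image"][:,:,::-1]
cr=lambda im,x,y:cv2.resize(im[y:y+90,x:x+90],(400,400),interpolation=cv2.INTER_CUBIC)
cv2.imwrite("pics/m4.png",np.hstack([cr(S,185,125),cr(D,200,165)]))
E
```

```text
time: 8.63
tool_pos: [509.7, 118.5, 122.7]
tcp_rot: [3.14, -0.315, 1.651]
contact_force: [-0.1, 0.2, -1.0]
grip_width: 9.8
finger_force: 30.0
time: 8.88
tool_pos: [509.7, 118.1, 116.1]
tcp_rot: [3.141, -0.315, 1.65]
contact_force: [-0.4, 0.1, -2.4]
grip_width: 10.1
finger_force: 30.0
time: 9.13
tool_pos: [510.0, 117.9, 113.3]
tcp_rot: [3.14, -0.315, 1.651]
contact_force: [0.5, 0.5, -2.0]
grip_width: 9.5
finger_force: 30.0
t9.13 eye [25.4  0.8 16.2] yaw/tilt [ 0.11 18.07] inner z8.2 x50.1 body z24.3 x0.7 toe z5.7 F seat [-0.4  0.5 -2. ] M [-0.04 -0.3   0.  ]
(array([ 0.0007, -0.0009,  0.0013]), array([ 0.03  , -0.0007,  0.0105]), array([ 0.03  , -0.0007,  0.0105]))
```

View pics/m4.png

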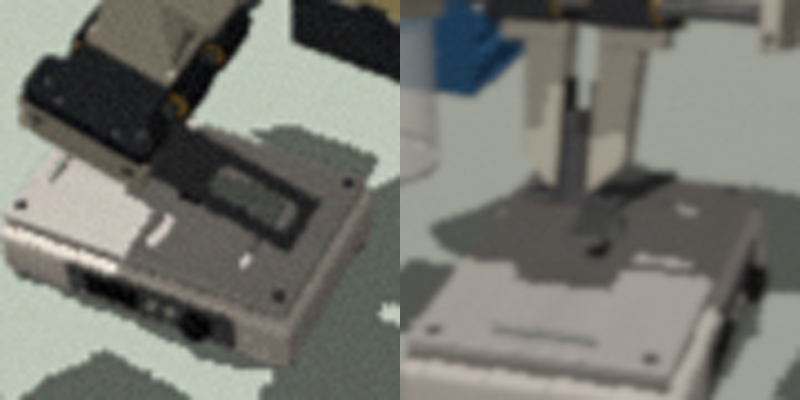

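The head end sits inside the eye, near (285,215) in the scene crop, and no contact has shown yet. I'll pull toward the grip end, watching the force.

```bash
python3 -m inch '[0,0,0,0.0027,-0.0005,0.0022,1, 0,0,0,0.003,0,0.001,1, 0,0,0,0.003,0,0.001,1]'
python3 -m inch '[0,0,0,0.003,0,0.001,1, 0,0,0,0.003,0,0.001,1, 0,0,0,0.003,0,0.001,1]'
python3 -m inch '[0,0,0,0.003,0,0.001,1, 0,0,0,0.003,0,0.001,1, 0,0,0,0.003,0,0.001,1]'
python3 -m inch '[0,0,0,0.003,0,0.001,1, 0,0,0,0.003,0,0.001,1, 0,0,0,0,0,0,1]'
python3 - <<'E'
from h import *
o=rep()
E
```

```text
time: 9.48
tool_pos: [508.9, 125.8, 112.4]
tcp_rot: [3.14, -0.315, 1.651]
contact_force: [0.3, -0.0, -1.2]
grip_width: 10.1
finger_force: 30.0
time: 9.73
tool_pos: [508.4, 133.5, 112.4]
tcp_rot: [3.14, -0.315, 1.651]
contact_force: [0.9, 0.9, -1.8]
grip_width: 9.9
finger_force: 30.0
time: 9.98
tool_pos: [507.8, 140.9, 112.4]
tcp_rot: [3.14, -0.315, 1.651]
contact_force: [0.2, 0.4, -1.5]
grip_width: 10.1
finger_force: 30.0
time: 10.23
tool_pos: [507.3, 146.1, 112.3]
tcp_rot: [3.14, -0.315, 1.651]
contact_force: [0.5, 0.7, -2.3]
grip_width: 10.0
finger_force: 30.0
t10.23 eye [-3.   0.3 15.2] yaw/tilt [ 0.14 18.08] inner z7.1 x21.7 body z23.3 x-27.7 toe z4.7 F seat [-0.6  0.6 -2.3] M [-0.05 -0.3   0.02]
```

```bash
cat > ok.py <<'E'
import sys
from h import *
o=rep();F=Rs.T@o["contact_force"];lim=float(sys.argv[1])
sys.exit(abs(F[0])>lim or abs(F[1])>lim or abs(F[2]+2)>lim)
E
python3 -m inch '[0,0,0,0.003,0,0.001,1, 0,0,0,0.003,0,0.001,1, 0,0,0,0,0,0,1]' >/dev/null && python3 ok.py 2.5 &&
python3 -m inch '[0,0,0,0.0015,0,0.0005,1, 0,0,0,0,0,0,1]' >/dev/null&& python3 ok.py 2.5 &&
python3 -m inch '[0,0,0,0.0015,0,0.0005,1, 0,0,0,0,0,0,1]' >/dev/null&& python3 ok.py 2.5 &&
python3 -m inch '[0,0,0,0.001,0,0.0003,1, 0,0,0,0,0,0,1]' >/dev/null&& python3 ok.py 2.5 &&
python3 -m inch '[0,0,0,0.001,0,0.0003,1, 0,0,0,0,0,0,1]' >/dev/null&& python3 ok.py 2.5 &&
python3 -m inch '[0,0,0,0.001,0,0.0003,1, 0,0,0,0,0,0,1]' >/dev/null&& python3 ok.py 2.5 &&
python3 -m inch '[0,0,0,0.001,0,0.0003,1, 0,0,0,0,0,0,1]' >/dev/null&& python3 ok.py 2.5 &&
python3 -m inch '[0,0,0,0.001,0,0.0003,1, 0,0,0,0,0,0,1]' >/dev/null&& python3 ok.py 2.5 &&
python3 -m inch '[0,0,0,0.001,0,0.0003,1, 0,0,0,0,0,0,1]' >/dev/null&& python3 ok.py 2.5
```

```text
t10.48 eye [-8.   0.3 15.2] yaw/tilt [ 0.14 18.08] inner z7.1 x16.7 body z23.3 x-32.7 toe z4.6 F seat [-0.2  0.5 -0.6] M [-0.03 -0.35  0.03]False
```

```bash
sed -i 's/sys.exit(\(.*\))$/sys.exit(int(\1))/' ok.py
python3 -m inch '[0,0,0,0.0015,0,0.0005,1, 0,0,0,0,0,0,1]' >/dev/null&& python3 ok.py 2.5 &&
python3 -m inch '[0,0,0,0.0015,0,0.0005,1, 0,0,0,0,0,0,1]' >/dev/null&& python3 ok.py 2.5 &&
python3 -m inch '[0,0,0,0.001,0,0.0003,1, 0,0,0,0,0,0,1]' >/dev/null&& python3 ok.py 2.5 &&
python3 -m inch '[0,0,0,0.001,0,0.0003,1, 0,0,0,0,0,0,1]' >/dev/null&& python3 ok.py 2.5 &&
python3 -m inch '[0,0,0,0.001,0,0.0003,1, 0,0,0,0,0,0,1]' >/dev/null&& python3 ok.py 2.5 &&
python3 -m inch '[0,0,0,0.001,0,0.0003,1, 0,0,0,0,0,0,1]' >/dev/null&& python3 ok.py 2.5 &&
python3 -m inch '[0,0,0,0.001,0,0.0003,1, 0,0,0,0,0,0,1]' >/dev/null&& python3 ok.py 2.5 &&
python3 -m inch '[0,0,0,0.001,0,0.0003,1, 0,0,0,0,0,0,1]' >/dev/null&& python3 ok.py 2.5 &&
python3 -m inch '[0,0,0,0.001,0,0.0003,1, 0,0,0,0,0,0,1]' >/dev/null&& python3 ok.py 2.5
```

```text
t10.65 eye [-9.   0.4 15.2] yaw/tilt [ 0.13 18.07] inner z7.1 x15.7 body z23.2 x-33.7 toe z4.6 F seat [ 0.2  0.4 -2.1] M [-0.07 -0.28 -0.  ]
t10.82 eye [-10.2   0.4  15.2] yaw/tilt [ 0.12 18.07] inner z7.1 x14.5 body z23.2 x-34.9 toe z4.6 F seat [-0.2 -0.1 -1. ] M [-0.07 -0.34  0.07]
t10.98 eye [-11.    0.4  15.2] yaw/tilt [ 0.12 18.07] inner z7.1 x13.7 body z23.3 x-35.7 toe z4.6 F seat [-0.7  0.3 -1.4] M [ 0.02 -0.29 -0.04]
t11.15 eye [-11.9   0.4  15.2] yaw/tilt [ 0.12 18.07] inner z7.1 x12.8 body z23.3 x-36.6 toe z4.7 F seat [-0.3  0.3 -2.2] M [-0.03 -0.27  0.07]
t11.32 eye [-12.7   0.3  15.2] yaw/tilt [ 0.12 18.07] inner z7.2 x12.0 body z23.3 x-37.4 toe z4.7 F seat [-0.3  0.8 -2.7] M [-0.11 -0.35 -0.02]
t11.48 eye [-13.6   0.4  15.3] yaw/tilt [ 0.13 18.07] inner z7.2 x11.1 body z23.3 x-38.3 toe z4.7 F seat [ 0.2 -0.4 -1.3] M [-0.03 -0.3   0.03]
t11.65 eye [-14.4   0.4  15.3] yaw/tilt [ 0.12 18.07] inner z7.2 x10.3 body z23.3 x-39.1 toe z4.7 F seat [ 0.4 -0.2 -1.4] M [-0.1  -0.37  0.04]
t11.82 eye [-15.2   0.4  15.3] yaw/tilt [ 0.12 18.07] inner z7.2 x9.5 body z23.4 x-40.0 toe z4.7 F seat [ 0.8 -0.3 -0.8] M [-0.08 -0.31 -0.  ]
t11.98 eye [-16.1   0.4  15.3] yaw/tilt [ 0.12 18.07] inner z7.2 x8.6 body z23.4 x-40.8 toe z4.8 F seat [-0.4  0.6 -2.2] M [-0.09 -0.36 -0.04]
```

```bash
python3 -m inch '[0,0,0,0.001,0,0.0003,1, 0,0,0,0,0,0,1]' >/dev/null&& python3 ok.py 2.5 &&
python3 -m inch '[0,0,0,0.001,0,0.0003,1, 0,0,0,0,0,0,1]' >/dev/null&& python3 ok.py 2.5 &&
python3 -m inch '[0,0,0,0.001,0,0.0003,1, 0,0,0,0,0,0,1]' >/dev/null&& python3 ok.py 2.5 &&
python3 -m inch '[0,0,0,0.001,0,0.0003,1, 0,0,0,0,0,0,1]' >/dev/null&& python3 ok.py 2.5 &&
python3 -m inch '[0,0,0,0.001,0,0.0003,1, 0,0,0,0,0,0,1]' >/dev/null&& python3 ok.py 2.5 &&
python3 -m inch '[0,0,0,0.001,0,0.0003,1, 0,0,0,0,0,0,1]' >/dev/null&& python3 ok.py 2.5 &&
python3 -m inch '[0,0,0,0.001,0,0.0003,1, 0,0,0,0,0,0,1]' >/dev/null&& python3 ok.py 2.5 &&
python3 -m inch '[0,0,0,0.001,0,0.0003,1, 0,0,0,0,0,0,1]' >/dev/null&& python3 ok.py 2.5
```

```text
t12.15 eye [-16.8   0.4  15.4] yaw/tilt [ 0.13 18.06] inner z7.3 x7.9 body z23.4 x-41.6 toe z4.8 F seat [ 0.   0.4 -0.7] M [-0.05 -0.44 -0.01]
t12.32 eye [-17.4   0.4  15.3] yaw/tilt [ 0.13 18.03] inner z7.3 x7.4 body z23.4 x-42.1 toe z4.8 F seat [ 1.3  0.9 -2.1] M [-0.05 -0.78 -0.03]
t12.48 eye [-17.9   0.5  15.3] yaw/tilt [ 0.13 18.01] inner z7.3 x6.8 body z23.4 x-42.6 toe z4.8 F seat [ 4.5 -0.3 -2.1] M [-0.06 -1.29 -0.  ]
```

```bash
python3 -m inch '[0,0,0,-0.0006,0,-0.0002,1, 0,0,0,0,0,0,1]' >/dev/null&& python3 ok.py 5 &&
python3 -m inch '[0,-0.0233,0,0.0007,0,0.0046,1, 0,0,0,0,0,0,1]' >/dev/null&& python3 ok.py 5 &&
python3 -m inch '[0,-0.0233,0,0.0007,0,0.0046,1, 0,0,0,0,0,0,1]' >/dev/null&& python3 ok.py 5 &&
python3 -m inch '[0,-0.0117,0,0.0004,0,0.0023,1, 0,0,0,0,0,0,1]' >/dev/null&& python3 ok.py 5 &&
python3 -m inch '[0,-0.0117,0,0.0004,0,0.0023,1, 0,0,0,0,0,0,1]' >/dev/null&& python3 ok.py 5 &&
python3 -m inch '[0,-0.0117,0,0.0004,0,0.0023,1, 0,0,0,0,0,0,1]' >/dev/null&& python3 ok.py 5
```

```text
t12.65 eye [-17.7   0.4  15.4] yaw/tilt [ 0.12 18.06] inner z7.3 x7.0 body z23.4 x-42.4 toe z4.8 F seat [ 3.4  0.3 -2.5] M [-0.14 -1.08 -0.04]
t12.82 eye [-18.3   0.5  14.5] yaw/tilt [ 0.16 15.98] inner z7.4 x6.6 body z21.7 x-43.3 toe z5.2 F seat [ 6.  -0.  -1.4] M [ 0.05 -1.48  0.01]
```

```bash
python3 -m inch '[0,0,0,-0.0008,0,-0.0002,1, 0,0,0,0,0,0,1]' >/dev/null&& python3 ok.py 5 &&
python3 -m inch '[0,-0.0117,0,0.0001,0,0.0023,1, 0,0,0,0,0,0,1]' >/dev/null&& python3 ok.py 5 &&
python3 -m inch '[0,-0.0117,0,0.0001,0,0.0023,1, 0,0,0,0,0,0,1]' >/dev/null&& python3 ok.py 5 &&
python3 -m inch '[0,-0.0117,0,0.0001,0,0.0023,1, 0,0,0,0,0,0,1]' >/dev/null&& python3 ok.py 5 &&
python3 -m inch '[0,-0.0117,0,0.0001,0,0.0023,1, 0,0,0,0,0,0,1]' >/dev/null&& python3 ok.py 5
```

```text
t12.98 eye [-17.7   0.5  14.6] yaw/tilt [ 0.13 16.12] inner z7.4 x7.3 body z21.8 x-42.6 toe z5.1 F seat [ 2.4  1.3 -1.4] M [ 0.09 -0.79  0.02]
t13.15 eye [-17.7   0.2  13.9] yaw/tilt [ 0.1  15.04] inner z7.2 x7.4 body z20.6 x-42.9 toe z5.1 F seat [ 2.2  0.1 -2.1] M [-0.01 -0.7  -0.04]
t13.32 eye [-17.8   0.2  13.3] yaw/tilt [ 0.13 14.01] inner z7.1 x7.5 body z19.6 x-43.0 toe z5.1 F seat [ 1.7 -0.2 -2.7] M [ 0.02 -0.67 -0.  ]
t13.48 eye [-17.7   0.2  12.9] yaw/tilt [ 0.13 13.  ] inner z7.0 x7.6 body z18.7 x-43.0 toe z5.2 F seat [ 0.9 -0.4 -2. ] M [-0.04 -0.47  0.03]
t13.65 eye [-17.6   0.2  12.4] yaw/tilt [ 0.13 11.99] inner z7.0 x7.9 body z17.8 x-43.0 toe z5.3 F seat [-0.1 -0.5 -1.9] M [-0.06 -0.39  0.05]
```

```bash
python3 -m inch '[0,-0.0117,0,0.0004,0,0.0023,1, 0,-0.0117,0,0.0003,0,0.0023,1, 0,0,0,0,0,0,1]' >/dev/null&& python3 ok.py 4 &&
python3 -m inch '[0,-0.0117,0,0.0003,0,0.0023,1, 0,-0.0117,0,0.0003,0,0.0023,1, 0,0,0,0,0,0,1]' >/dev/null&& python3 ok.py 4 &&
python3 -m inch '[0,-0.0117,0,0.0003,0,0.0023,1, 0,-0.0117,0,0.0003,0,0.0023,1, 0,0,0,0,0,0,1]' >/dev/null&& python3 ok.py 4 &&
python3 -m inch '[0,-0.0117,0,0.0003,0,0.0023,1, 0,-0.0117,0,0.0003,0,0.0023,1, 0,0,0,0,0,0,1]' >/dev/null&& python3 ok.py 4 &&
python3 -m inch '[0,-0.0117,0,0.0003,0,0.0023,1, 0,-0.0117,0,0.0003,0,0.0023,1, 0,0,0,0,0,0,1]' >/dev/null&& python3 ok.py 4
```

```text
t13.90 eye [-17.7   0.2  11.4] yaw/tilt [0.15 9.96] inner z6.9 x7.9 body z15.9 x-43.3 toe z5.5 F seat [-0.2 -0.2 -2.1] M [-0.13 -0.32 -0.02]
t14.15 eye [-17.7   0.2  10.5] yaw/tilt [0.14 7.95] inner z6.9 x8.1 body z14.1 x-43.4 toe z5.8 F seat [-0.1  0.3 -2.4] M [-0.07 -0.19  0.02]
t14.40 eye [-17.6   0.2   9.6] yaw/tilt [0.13 5.94] inner z6.9 x8.3 body z12.2 x-43.5 toe z6.0 F seat [ 0.5 -0.5 -1.7] M [-0.04 -0.17 -0.05]
t14.65 eye [-17.5   0.2   8.6] yaw/tilt [0.13 3.92] inner z6.8 x8.4 body z10.4 x-43.5 toe z6.3 F seat [ 0.4 -0.8 -1.2] M [-0.05 -0.14  0.03]
t14.90 eye [-17.4   0.2   7.7] yaw/tilt [0.13 1.91] inner z6.8 x8.6 body z8.6 x-43.4 toe z6.6 F seat [-0.   0.6 -1.5] M [-0.05 -0.06  0.01]
```

```bash
python3 -m inch '[0,-0.0222,0,0.0006,0,0.0038,1, 0,0,0,0,0,0.002,1, 0,0,0,0,0,0,1]' >/dev/null&& python3 ok.py 4 &&
python3 -m inch '[0,0,0,-0.003,0,0,1, 0,0,0,-0.003,0,0,1, 0,0,0,0,0,0,1]' >/dev/null&& python3 ok.py 4 &&
python3 -m inch '[0,0,0,-0.003,0,0,1, 0,0,0,-0.003,0,0,1, 0,0,0,0,0,0,1]' >/dev/null&& python3 ok.py 4 &&
python3 -m inch '[0,0,0,-0.003,0,0,1, 0,0,0,0,0,0,1]' >/dev/null&& python3 ok.py 4 
python3 -c "
from h import *
from plant import get_obs
print(go(get_obs(),0,0,4,0))"
```

```text
t15.15 eye [-17.4   0.1   5.5] yaw/tilt [0.14 0.11] inner z5.5 x8.6 body z5.6 x-43.4 toe z5.5 F seat [ 1.  -0.8 -1.8] M [-0.05 -0.08 -0.01]
t15.40 eye [-11.5   0.4   6.1] yaw/tilt [0.05 0.09] inner z6.0 x14.5 body z6.1 x-37.5 toe z6.0 F seat [ 0.6 -0.3 -1.8] M [-0.04  0.03 -0.06]
t15.65 eye [-6.8  0.4  6. ] yaw/tilt [0.06 0.08] inner z6.0 x19.2 body z6.1 x-32.8 toe z6.0 F seat [ 0.5  0.6 -1.6] M [-0.04 -0.05 -0.03]
t15.82 eye [-4.6  0.4  5.9] yaw/tilt [0.08 0.08] inner z5.9 x21.4 body z6.0 x-30.6 toe z5.9 F seat [ 0.4 -0.6 -2.1] M [-0.09 -0.06  0.02]
(array([ 0.0012, -0.0009,  0.0009]), array([-0.0058, -0.0003,  0.0026]), array([-0.0058, -0.0003,  0.0026]))
```

```bash
python3 -m inch '[0.0005,-0.0009,0,0,0,0.0015,1, 0,0,0,0,0,0,1]' >/dev/null&& python3 ok.py 2.5 &&
python3 -m inch '[0,0,0,0,0,0.001,1, 0,0,0,0,0,0,1]' >/dev/null&& python3 ok.py 2.5 &&
python3 -m inch '[0,0,0,0,0,0.001,1, 0,0,0,0,0,0,1]' >/dev/null&& python3 ok.py 2.5 &&
python3 -m inch '[0,0,0,0,0,0.001,1, 0,0,0,0,0,0,1]' >/dev/null&& python3 ok.py 2.5 &&
python3 -m inch '[0,0,0,0,0,0.001,1, 0,0,0,0,0,0,1]' >/dev/null&& python3 ok.py 2.5 &&
python3 -m inch '[0,0,0,0,0,0.001,1, 0,0,0,0,0,0,1]' >/dev/null&& python3 ok.py 2.5
```

```text
t15.98 eye [-5.   0.3  4.7] yaw/tilt [0.09 0.  ] inner z4.7 x21.0 body z4.7 x-31.0 toe z4.7 F seat [-0.4  0.6 -1.7] M [-0.04 -0.01 -0.01]
t16.15 eye [-5.   0.3  3.9] yaw/tilt [0.09 0.  ] inner z3.8 x21.0 body z3.9 x-31.0 toe z3.8 F seat [-0.7  0.3 -2.1] M [-0.07 -0.05  0.05]
t16.32 eye [-5.   0.3  3.1] yaw/tilt [0.1 0. ] inner z3.1 x21.0 body z3.1 x-31.0 toe z3.1 F seat [-0.3  0.2 -1.4] M [-0.   -0.    0.03]
t16.48 eye [-5.   0.4  2.4] yaw/tilt [0.09 0.01] inner z2.4 x21.0 body z2.4 x-31.0 toe z2.4 F seat [-0.9  0.2 -0. ] M [-0.13 -0.06  0.02]
t16.65 eye [-5.   0.4  1.8] yaw/tilt [0.09 0.01] inner z1.8 x21.0 body z1.8 x-31.0 toe z1.8 F seat [-1.2 -0.4  1.6] M [-0.19 -0.02 -0.05]
```

```bash
python3 -m inch '[0,0,0,-0.001,0,0,1, 0,0,0,0,0,0,1]' >/dev/null&& python3 ok.py 5 &&
python3 -m inch '[0,0,0,-0.001,0,0,1, 0,0,0,0,0,0,1]' >/dev/null&& python3 ok.py 5 &&
python3 -m inch '[0,0,0,-0.001,0,0,1, 0,0,0,0,0,0,1]' >/dev/null&& python3 ok.py 5 &&
python3 -m inch '[0,0,0,-0.001,0,0,1, 0,0,0,0,0,0,1]' >/dev/null&& python3 ok.py 5 &&
python3 -m inch '[0,0,0,-0.001,0,0,1, 0,0,0,0,0,0,1]' >/dev/null&& python3 ok.py 5
```

```text
t16.82 eye [-4.3  0.6  1.8] yaw/tilt [0.09 0.02] inner z1.8 x21.7 body z1.9 x-30.3 toe z1.8 F seat [-1.4 -0.8  0.8] M [-0.15  0.25 -0.05]
t16.98 eye [-3.1  0.3  1.5] yaw/tilt [ 0.09 -0.01] inner z1.5 x22.9 body z1.5 x-29.1 toe z1.5 F seat [-0.8  0.3 -2.2] M [-0.05 -0.02  0.01]
t17.15 eye [-2.3  0.2  1.4] yaw/tilt [ 0.09 -0.01] inner z1.4 x23.7 body z1.4 x-28.3 toe z1.4 F seat [ 0.2  0.3 -1.8] M [-0.06 -0.05 -0.02]
t17.32 eye [-1.6  0.3  1.5] yaw/tilt [ 0.08 -0.  ] inner z1.5 x24.4 body z1.5 x-27.6 toe z1.5 F seat [ 0.4 -1.  -2.1] M [-0.03 -0.05 -0.01]
t17.48 eye [-0.8  0.4  1.6] yaw/tilt [0.08 0.  ] inner z1.6 x25.2 body z1.6 x-26.8 toe z1.6 F seat [ 0.8  0.3 -1.1] M [-0.03 -0.06  0.01]
```

```bash
python3 -m inch '[0,0,0,0.001,0,0.001,1, 0,0,0,0,0,0,1]' >/dev/null&& python3 ok.py 3 &&
python3 -m inch '[0,0,0,0,0,0.001,1, 0,0,0,0,0,0,1]' >/dev/null&& python3 ok.py 3 &&
python3 -m inch '[0,0,0,0,0,0.0006,1, 0,0,0,0,0,0,1]' >/dev/null&& python3 ok.py 3 &&
python3 -m inch '[0,0,0,0,0,0.0006,1, 0,0,0,0,0,0,1]' >/dev/null&& python3 ok.py 3
```

```text
t17.65 eye [-1.8  0.3  0.7] yaw/tilt [0.09 0.01] inner z0.7 x24.2 body z0.7 x-27.8 toe z0.7 F seat [ 0.3 -0.8 -1. ] M [-0.06 -0.08 -0.02]
t17.82 eye [-1.8  0.4 -0.1] yaw/tilt [0.09 0.  ] inner z-0.1 x24.2 body z-0.1 x-27.8 toe z-0.1 F seat [ 0.6  0.6 -2. ] M [ 0.01  0.05 -0.01]
t17.98 eye [-1.8  0.4 -0.4] yaw/tilt [0.09 0.  ] inner z-0.4 x24.2 body z-0.4 x-27.8 toe z-0.4 F seat [-0.2 -0.2 -1. ] M [-0.11 -0.16  0.  ]
t18.15 eye [-1.8  0.5 -0.8] yaw/tilt [0.09 0.01] inner z-0.8 x24.2 body z-0.8 x-27.8 toe z-0.8 F seat [-0.3 -0.4  0.5] M [-0.21 -0.11 -0.01]
```

Now it rests on the deck at z ≈ -0.3, about 3 mm below the lip contact. I'll release, retract straight up and look.

```bash
python3 -m inch '[0,0,0,0,0,0,0.6, 0,0,0,0,0,0,0.3, 0,0,0,0,0,0,0.3, 0,0,0,0,0,0,0.3, 0,0,0,0,0,0,0.3, 0,0,0,0,0,0,0.3]'
python3 -m inch '[0,0,0,0,0,-0.01,0.3, 0,0,0,0,0,-0.02,0.3, 0,0,0,0,0,-0.03,0.3, 0,0,0,0,0,-0.03,0.3, 0,0,0,0,0,-0.04,0.3, 0,0,0,0.04,0,-0.02,0.3, 0,0,0,0.045,0,0,0.3, 0,0,0,0.045,0,0,0.3, 0,0,0,0,0,0,0.3]'
python3 - <<'E'
from h import *
from plant import capture
S=capture("scene");D=capture("side")
cr=lambda im,x,y:cv2.resize(im[y:y+90,x:x+90],(400,400),interpolation=cv2.INTER_CUBIC)
cv2.imwrite("pics/m5.png",np.hstack([cr(S["image"][:,:,::-1],185,125),cr(D["image"][:,:,::-1],200,165)]))
for n,l in(("toe+",[34,21,4]),("toe-",[34,-21,4]),("grip-",[-91,-21,4]),("griptop+",[-67,5,40])):
    q=Rs@np.array(l)+SEAT+[0,0,0];print(n,((proj(S,q)[0]-[185,125])*4.444+1.5).round(0),((proj(D,q)[0]-[200,165])*4.444+[401.5,1.5]).round(0))
E
```

```text
time: 18.65
tool_pos: [506.8, 154.5, 72.6]
tcp_rot: [3.14, -0.0, 1.65]
contact_force: [-0.3, 0.3, -0.2]
grip_width: 32.1
finger_force: 0.0
time: 19.4
tool_pos: [497.6, 263.3, 193.8]
tcp_rot: [3.139, -0.003, 1.654]
contact_force: [-0.6, 0.2, 0.3]
grip_width: 32.5
finger_force: 0.0
toe+ [282. 194.] [589. 193.]
toe- [250. 243.] [673. 202.]
grip- [ 59. 177.] [603. 329.]
griptop+ [110. 117.] [558. 219.]
```

View pics/m5.png

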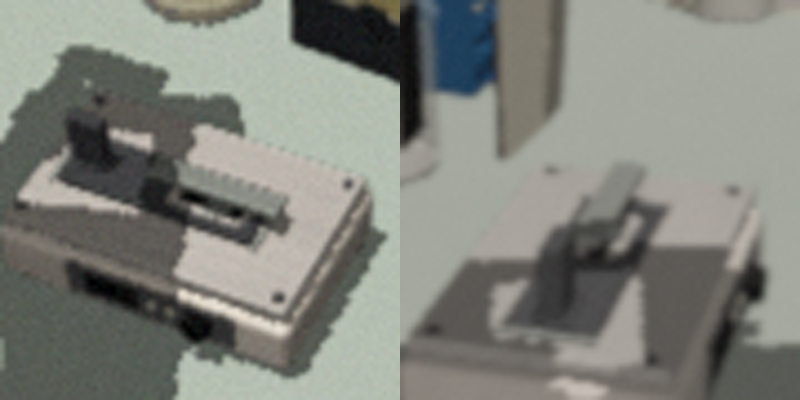

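The plate lies flat under the head. Its corners at (58,177) and (250,242) in the scene crop agree with the seated prediction of (59,177) and (250,243), and the gripper is clear.

```bash
python3 -c "
from plant import close_job
print(close_job())"
```

```text
the job is handed in; nothing more can be done
None
```

The lock plate is seated flat between the lips with its eye under the stud head, grip at the far end and let go. The highest force I read during the fit was about 6 N. The job was handed in at about 19.5 s, with no verdict returned.

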